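# Pour the ball feet from the tipping bowl into a narrow box past a held board

## Robot

A 7-joint arm with a two-finger parallel gripper is mounted at the origin on the work surface. World frame = base frame: x ahead of the robot, y to its left, z up, the work surface at z = 0. Lengths are in m, angles in rad, forces in N, time in s.
With the tool pointing down it reaches from about 0.35 to 0.9 m from the base axis. Payload 19.9 kg.
Tool frame: the origin (TCP) lies at the very end of the fingers, on their centre line; the grasp point (between the pads) lies 19 mm behind it; z points along the fingers, y is the line along which they close (so a half turn about z gives the same grasp; the last joint's range is limited). The gripper opens to 85 mm and grips with 20 to 120 N. Pads are 22 mm wide; open, the fingers measure 114 mm over their backs; the gripper's body (76 mm by 85 mm) begins 54 mm behind the grasp point. The pads swing forward as they close: fully open they stand 13 mm farther back than shut.
Start: joints at [1.089, 0.417, -0.01, 1.614, 0.005, 1.111, -0.053], TCP at [0.267, -0.565, 0.231] pointing down, gripper open.
Joint ranges: [-2.81, 2.81], [-0.39, 2.02], [-1.27, 1.25], [0.06, 2.57], [-1.19, 4.33], [0.19, 2], [-2.82, 2.82]. Speed limits (rad/s): [1.89, 1.89, 2.39, 2.39, 3.01, 3.01, 3.01].

## Interface

Orientations are given as a unit quaternion [w, x, y, z].
In Python, from plant import manip gives the robot as it stands.
- The arm moves only by the tool carry_out, never from a script. Its argument "targets" is a list of rows, each an object with "offset": the shift along the tool's x, y, z in cm, a list of three; "spin": the turn about the tool's z in degrees. In form: [{"offset": [tx, ty, tz], "spin": spin}, ...]. A call has 1 to 8 rows; each row shifts and turns the commanded pose from where the row before left it, along the tool's axes as they then stand; what a row does not reach is not made up. A row lasts 1/10 s, in which the tool goes at most 50 mm and 8.59 degrees, less where a joint would pass 70% of its speed; a pose out of reach is approached as far as the arm can. A call with a gripper value outside its range is refused whole. "hand" is the opening, from -1 (shut) to 1 (fully open), set as the call begins (left out, the last holds). The fingers move at their own pace and stop on an object; the grip force is fixed at half the most. Time passes only in rows, so rows that do not move let the fingers close. It gives the time, the measured TCP pose, the force, the opening and the grip force at its end, in the units of the state.
- manip.read_state(): the state, without advancing time (a new reading comes with each control period).
- manip.grab_frame(name): name is "scene" or "top" or "wrist"; returns a dict with "image" (400x640x3 uint8, red, green, blue), "range_z" (400x640 float32, m along the optical axis (not along the pixel's ray), 0 where there is no reading), "intrinsics" (3x3 intrinsics, pixels), "position" and "rotation" of the camera in the world; the wrist camera has in their place "T_tool_cam" (4x4, takes a point from camera to tool coordinates, whose origin is the TCP and whose axes are the flange's). Camera axes: x right, y up, looking along -z (the intrinsics and any distortion apply to the point x, -y, -z); pixel columns grow to the right and rows downward; lengths in m; the calibration is good to about 2 mm. A picture is of the moment at which its call begins: read the wrist's pose just before it.
- manip.close_job(): hands the job in; it is judged then, once.
The state is a dict: "t": time; "qpos": joint angles; "joint_velocities": joint speeds; "effort": joint torques, N m; "tcp_pos": TCP position; "tcp_rot": TCP orientation; "wrist_force": force on the tool from outside, world axes, zero at the start; "torque": the same for the moment, N m; "width": opening from 0.0 (shut) to 1.0 (fully open); "gripper_force": force on a finger pad.
Only numpy, scipy, OpenCV 4.12 (cv2) and the standard library are available. Lean on these libraries where they do the work, as an engineer would, in place of code of your own. Each camera call takes 0.05 s, during which the arm holds its last target. There are 200 camera calls.

## Task

Slide the small plywood box up against the base of the tipping stand, so that it stands under the end of the steel bowl's mouth that it already faces. Hold the loose wooden board slantwise across the bowl's mouth so that it shuts off most of it and leaves only a gap over the box, and press the bowl's lip down with the board so that all four wooden balls run out through the gap into the box, without touching the balls or spilling one on the bench. Then ease the bowl back to its rest without letting it bang, stand the board back upright on its long edge on the bench, and leave everything else where it is.

Things in the scene. Friction and masses are not known exactly. Their poses are not given: they have to be found in the camera images.
- stand: plywood stand of the tipping bowl, fixed to the bench. Origin on the bench under the bowl's pivot axis. Its x axis points away from the mouth towards the bowl's back, its y axis lies along the pivot and the mouth, z is up. Base plate 15 mm thick, 322 mm along y, from x = -60 mm (the front edge, against which the box is pushed) to x = +210 mm. Two upright cheeks, 18 mm thick, at y = +-152 mm, up to 142 mm high, carry the pivot at 112 mm height, x = 0
- bowl (a joint): tip angle of the bowl about the pivot axis: 0 at rest, where the floor leans back by 0.175 rad (the lip is raised and the balls lie at the back); 0.175 is level; 0.45 is the forward stop, where the floor slopes 0.275 rad down to the mouth. It falls back to 0 by its own weight when let go. Pressing down near the lip takes 5 to 15 N
- lip (a point): middle of the straight front edge (lip) of the bowl, on the top of its floor. Axes turn with the bowl: x points into the bowl along the floor, y along the lip (same way as the stand's y), z out of the floor. The pivot axis runs along the floor's top, 100 mm behind the lip. Lip height 129 mm at rest, 85 mm at the forward stop
- bowl_floor (a point): point on the floor's top on the pivot axis, same axes as the lip's. Steel bowl, U-shaped from above: flat floor 250 mm wide between two straight side walls, open at the lip, half round at the back (back wall 260 mm from the lip); wall 55 mm high, 3 mm thick, flaring outwards 10 degrees
- ball0: turned beech ball foot, a 56 mm ball of 55 g (origin at its centre); rolls freely
- ball1: turned beech ball foot, a 56 mm ball of 55 g (origin at its centre); rolls freely
- ball2: turned beech ball foot, a 56 mm ball of 55 g (origin at its centre); rolls freely
- ball3: turned beech ball foot, a 56 mm ball of 55 g (origin at its centre); rolls freely
- box: small open plywood box, 190 mm (its x) by 124 mm (its y) by 70 mm high, walls and floor 6 mm, 0.45 kg, loose on the bench. Origin at the centre of its underside. It faces one end of the bowl's mouth (about 64 mm to one side of the middle), some 50 to 90 mm short of the stand; its x is roughly along the stand's x. Pushed home, its centre lies at x = -155 mm of the stand
- board: loose pine board standing on its long edge: 165 mm long (its y), 18 mm thick (its x), 95 mm high, 0.15 kg. Origin at the centre of its underside. Held slantwise in the mouth (about 20 degrees to the lip, one end near a side wall, the other near the lip) it lets the balls roll along it to the gap; a gap of 70 to 95 mm beside the wall passes them one by one
- tin: lidded tin, 74 mm across, 78 mm high, standing before the other end of the mouth; leave alone (origin under its centre)
- holder: wooden block with three round recesses, 200 x 75 x 50 mm; leave alone
- hammer: hammer, 300 mm long, lying on the bench; leave alone
- glue: glue bottle, 64 mm across, 170 mm high; leave alone
- plane: hand plane, 240 mm long, 110 mm high; leave alone
- square: try square, stock 120 mm, blade 170 mm; leave alone
There are look-alikes about, which are no part of the job. Leave any pink, red or yellow look-alike of the board alone.

How it is judged:
On the way, in this order (a step that is already met when the one before it is completed fails the run):
1. the box stands against the stand's base (within 25 mm), under one end of the mouth (x of box in the frame of stand between -0.18 and -0.13 m and (y of box in the frame of stand between 0.04 and 0.09 m or y of box in the frame of stand between -0.09 and -0.04 m) and angle between box's own z axis and vertical below 0.1 rad), for 0.2 s.
2. the board stands across most of the bowl's mouth, within 34 degrees of the lip's line, and presses the bowl forward past level (value of joint bowl above 0.25 rad and contact force between board and stand above 0.5 N and x of board in the frame of lip between -0.005 and 0.095 m and y of board in the frame of lip between -0.06 and 0.06 m and z of board in the frame of lip between -0.015 and 0.035 m and angle between the y axis of board and the y axis of lip, either way round below 0.6 rad), for 0.2 s.
3. all four balls are in the box (x of ball0 in the frame of box between -0.09 and 0.09 m and y of ball0 in the frame of box between -0.058 and 0.058 m and z of ball0 in the frame of box between 0.02 and 0.09 m and x of ball1 in the frame of box between -0.09 and 0.09 m and y of ball1 in the frame of box between -0.058 and 0.058 m and z of ball1 in the frame of box between 0.02 and 0.09 m and x of ball2 in the frame of box between -0.09 and 0.09 m and y of ball2 in the frame of box between -0.058 and 0.058 m and z of ball2 in the frame of box between 0.02 and 0.09 m and x of ball3 in the frame of box between -0.09 and 0.09 m and y of ball3 in the frame of box between -0.058 and 0.058 m and z of ball3 in the frame of box between 0.02 and 0.09 m), for 0.2 s.
At the end, for the whole second after the job is handed in: All four balls lie at rest in the box (on its floor or on one another), the box stands upright, the bowl is back at its rest (tip angle under 0.05 rad), and the board stands released on its long edge on the bench (within 0.1 rad of upright) (all of step 3 and linear speed of each of ball0, ball1, ball2, ball3 below 0.05 m/s and value of joint bowl below 0.05 rad and angle between each of box, board's own z axis and vertical below 0.1 rad and height (world z) of board below 0.008 m and linear speed of board below 0.02 m/s); the robot touches nothing.
It fails at once if the bowl is tipped past level without the board across its mouth (value of joint bowl above 0.22 rad and not (x of board in the frame of lip between -0.005 and 0.095 m and y of board in the frame of lip between -0.06 and 0.06 m and z of board in the frame of lip between -0.015 and 0.035 m and angle between the y axis of board and the y axis of lip, either way round below 0.6 rad)).
It fails at once if a ball falls on the bench (height (world z) of any of ball0, ball1, ball2, ball3 below 0.031 m).
It fails at once if the fingers touch a ball (contact force between the fingers and ball0 above 0.5 N or contact force between the fingers and ball1 above 0.5 N or contact force between the fingers and ball2 above 0.5 N or contact force between the fingers and ball3 above 0.5 N).
It fails at once if the bowl bangs back to its rest (faster than 4 rad/s) (velocity of joint bowl below -4 rad/s).
It fails at once if a bystander is moved more than 20 mm (distance of any of tin, holder, hammer, glue, plane, square from where it was at the start of the episode above 0.02 m).
It also fails if it takes over 69 s, if anything falls off the work surface, if the arm or the gripper's body presses on something with over 40 N, if the wrist force passes 120 N, or if a joint passes its speed limit or range.

## Working session

There is one attempt and no reset: what is moved stays moved. The work goes in short steps, Python scripts to look and compute and a tool call to move; the robot and the scene stay as the last step left them, time stands still between calls to the robot, and variables do not carry over. Pictures are saved under pics/ and viewed, at most 10 in all, crops included, and the job is handed in when it is done.

Besides the shell and the picture viewer there is one more tool, called after "Call:" by a JSON object that holds its "name" and its "arguments". carry_out: Moves the arm, as the interface text tells. Its arguments: {"type":"object","properties":{"targets":{"type":"array","items":{"type":"object","properties":{"offset":{"type":"array","items":{"type":"number"}},"spin":{"type":"number"}}}},"hand":{"type":"number"}},"required":["targets"]}

```bash
ls; mkdir -p pics
cat > h.py <<'E'
import numpy as np, cv2
from plant import manip
def save(name, fn):
    f=manip.grab_frame(name); cv2.imwrite('pics/'+fn+'.png', f['image'][:,:,::-1]); np.savez('/tmp/'+fn+'.npz',**f); return f
def cloud(f):
    K=f['intrinsics'];d=f['range_z'];v,u=np.mgrid[0:d.shape[0],0:d.shape[1]]
    p=np.stack([(u-K[0,2])/K[0,0]*d,-(v-K[1,2])/K[1,1]*d,-d],-1)
    return p@np.array(f['rotation']).T+np.array(f['position'])
E
python3 - <<'E'
from h import *
f=save('scene','scene0');g=save('top','top0')
for k in(f,g): print({a:np.round(k[a],3).tolist() for a in k if a not in('image','range_z')})
print(manip.read_state())
E
```

```text
pics
{'intrinsics': [[379.933, 0.0, 322.492], [0.0, 379.933, 200.178], [0.0, 0.0, 1.0]], 'position': [0.914, 0.641, 1.181], 'rotation': [0.251, 0.075, 0.307, 0.915]}
{'intrinsics': [[466.943, 0.0, 324.158], [0.0, 466.943, 201.274], [0.0, 0.0, 1.0]], 'position': [0.165, -0.088, 1.996], 'rotation': [-0.701, -0.064, 0.065, 0.707]}
{'t': 0.1, 'qpos': array([ 1.08850439,  0.41789373, -0.01033617,  1.61413423,  0.00473441,
        1.11071591, -0.05299608]), 'joint_velocities': array([-2.83406814e-04, -1.37648387e-03, -1.23254524e-03, -1.04995471e-03,
       -9.64696684e-04,  8.96265816e-05, -1.73686467e-03]), 'effort': array([ 1.11678175e-03, -8.65812707e+01,  6.80181719e-01, -4.35636163e+01,
        1.92476000e-02,  4.99668342e-03, -1.34496572e-04]), 'tcp_pos': array([ 0.2665202 , -0.56496175,  0.23072701]), 'tcp_rot': array([-5.36503523e-04,  9.75804508e-01,  2.18644104e-01, -1.73831498e-04]), 'wrist_force': array([ 0.41655479, -0.65300786, -0.31494506]), 'torque': array([-0.02006523,  0.03323279, -0.02906483]), 'gripper_force': 0.0, 'width': 1.0017483873596698}
```

```bash
sed -i 's/^import numpy.*/import numpy as np, cv2\nfrom scipy.spatial.transform import Rotation as R\ndef Q(q): return R.from_quat(np.roll(q,-1)).as_matrix()/;s/np.array(f\[.rotation.\]).T/Q(f["rotation"]).T/' h.py; cat h.py|head -5
```

```text
import numpy as np, cv2
from scipy.spatial.transform import Rotation as R
def Q(q): return R.from_quat(np.roll(q,-1)).as_matrix()
from plant import manip
def save(name, fn):
```

View pics/top0.png

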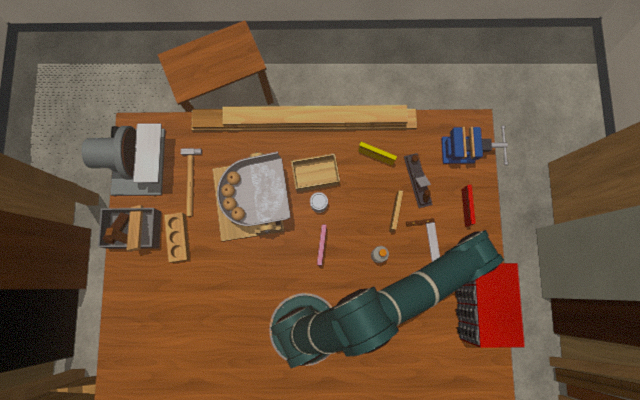

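View pics/scene0.png

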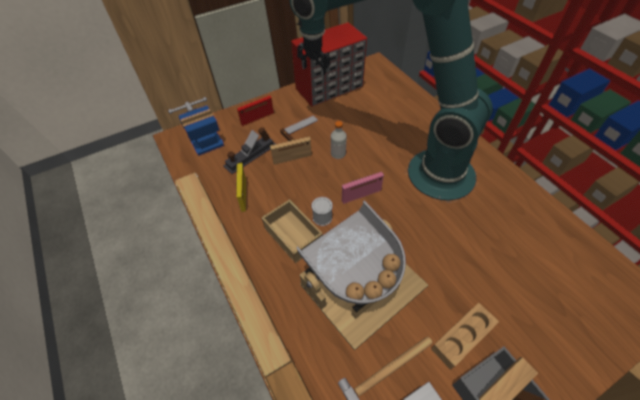

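Run:
```python
from h import *
L=lambda n:dict(np.load('/tmp/%s.npz'%n))
f=L('top0');p=cloud(f);im=f['image']
def rect(m,name):
    m=cv2.morphologyEx(m.astype(np.uint8),cv2.MORPH_OPEN,np.ones((2,2),np.uint8))>0
    q=p[m][:,:2].astype(np.float32);r=cv2.minAreaRect(q*1000);print(name,len(q),np.round(r[0]),np.round(r[1]),round(r[2],1),np.round(p[m][:,2].mean(),3))
z=p[...,2];S=lambda a,b,c,d:(np.arange(400)[:,None]>=c)&(np.arange(400)[:,None]<d)&(np.arange(640)>=a)&(np.arange(640)<b)
rect(S(285,347,145,197)&(z>.06)&(z<.08),'boxrim')
rect(S(285,347,145,197)&(z>.02)&(z<.08),'boxall')
rect(S(385,408,185,235)&(z>.08)&(z<.105),'board')
rect(S(208,296,145,245)&(z>.008)&(z<.024),'base')
rect(S(208,300,145,245)&(z>.03),'bowl')
rect(S(305,332,190,215)&(z>.06),'tin')
for u,v in[(286,165),(288,220),(270,170),(275,220),(240,160),(285,190)]:print(u,v,np.round(p[v,u],3))
c=im[130:260,200:420];cv2.imwrite('pics/c1.png',cv2.resize(c[:,:,::-1],None,fx=3.6,fy=3.6,interpolation=cv2.INTER_CUBIC))
```

```text
boxrim 195 [ 452. -103.] [558. 196.] 10.9 0.074
boxall 451 [451. -95.] [563. 195.] 9.0 0.053
board 175 [ 487. -406.] [ 33. 179.] 76.9 0.071
base 572 [378. 187.] [691. 234.] 45.2 0.034
bowl 4556 [439. 141.] [622. 353.] 10.3 0.12
tin 243 [359. -74.] [ 68. 388.] 89.3 0.078
286 165 [0.7   0.074 0.003]
288 220 [ 0.456  0.064 -0.001]
270 170 [0.646 0.129 0.127]
275 220 [0.429 0.101 0.183]
240 160 [0.681 0.248 0.159]
285 190 [0.561 0.067 0.126]
```

View pics/c1.png

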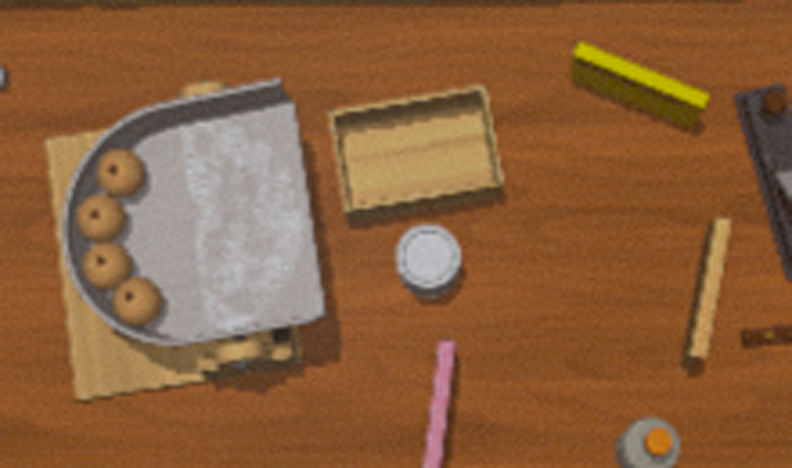

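```bash
cat >> h.py <<'E'
def ray(f,u,v,z):
    K=f['intrinsics'];d=Q(f['rotation'])@np.array([(u-K[0,2])/K[0,0],-(v-K[1,2])/K[1,1],-1]);c=np.array(f['position']);return c+d*(z-c[2])/d[2]
E
python3 - <<'E'
from h import *
f=dict(np.load('/tmp/top0.npz'))
P=lambda u,v,z:ray(f,(u+.5)/3.6-.5+200,(v+.5)/3.6-.5+130,z)[:2]*1000
def show(n,pts,z):
    q=np.array([P(*a,z) for a in pts]);print(n,np.round(q).tolist())
    return q
b=show('base',[(46,143),(80,400)],.015);d=b[1]-b[0];print('len',np.hypot(*d),np.degrees(np.arctan2(d[1],d[0])))
l=show('lip',[(294,100),(323,317)],.129);d=l[1]-l[0];print('len',np.hypot(*d),np.degrees(np.arctan2(d[1],d[0])),l.mean(0))
x=show('box',[(330,112),(485,88),(502,188),(347,214)],.07);print(x.mean(0),[(np.hypot(*(x[i]-x[i-1])),np.degrees(np.arctan2(*(x[i]-x[i-1])[::-1]))) for i in range(4)])
x=show('board',[(716,219),(730,221),(705,359),(688,357)],.095);print(x.mean(0),[(np.hypot(*(x[i]-x[i-1])),np.degrees(np.arctan2(*(x[i]-x[i-1])[::-1]))) for i in range(4)])
show('tin',[(429,258)],.078);show('pink',[(447,343),(430,465)],.095);show('glue',[(655,437)],.17)
E
```

```text
base [[680.0, 394.0], [367.0, 343.0]]
len 317.02745827181656 -170.76581148953258
lip [[698.0, 83.0], [446.0, 49.0]]
len 254.80494791597044 -172.2336968350843 [572.15242379  65.7613148 ]
box [[700.0, 46.0], [728.0, -138.0], [606.0, -157.0], [576.0, 25.0]]
[652.63270212 -56.04339112] [(np.float64(125.35133357091411), np.float64(9.342073447336118)), (np.float64(186.0864647471097), np.float64(-81.40709481407004)), (np.float64(123.31019052100403), np.float64(-171.44182892096288)), (np.float64(184.38391242510528), np.float64(99.22386363607811))]
board [[561.0, -403.0], [559.0, -419.0], [399.0, -384.0], [401.0, -365.0]]
[ 480.01952335 -392.36913632] [(np.float64(164.5484070869433), np.float64(-13.363268616272547)), (np.float64(16.278765836524904), np.float64(-98.8600859699221)), (np.float64(163.80337121501753), np.float64(167.7152894038205)), (np.float64(19.42056047962174), np.float64(82.7025174260117))]
tin [[522.0, -70.0]]
pink [[420.0, -90.0], [282.0, -70.0]]
glue [[305.0, -315.0]]
```

```bash
cat >> h.py <<'E'
O=np.array([.556,.162]);A=np.radians(8.5);XD=np.array([-np.sin(A),np.cos(A)]);YD=np.array([-np.cos(A),-np.sin(A)])
def st(x,y): return O+x*XD+y*YD      # stand (m) -> world
def go(x,y,z,psi=None):
    s=manip.read_state();M=Q(s['tcp_rot']);p0=np.degrees(np.arctan2(M[1,0],M[0,0]));d=np.array([x,y,z])-s['tcp_pos']
    sp=0 if psi is None else p0-psi
    a=np.radians(p0-sp);T=np.array([[np.cos(a),np.sin(a),0],[np.sin(a),-np.cos(a),0],[0,0,-1]])
    print('t',round(s['t'],2),'tcp',np.round(s['tcp_pos']*1000,1),'psi',round(p0,1),'F',np.round(s['wrist_force'],1),'w',round(s['width'],2),'gf',round(s['gripper_force'],1))
    print(' spin',round(sp,1),'; offset cm no spin',np.round(M.T@d*100,2),' after spin',np.round(T.T@d*100,2))
E
python3 -c "
from h import *
p=st(-.28,-.064);print(p);go(*p,.231,98.5)"
```

```text
[ 0.66068365 -0.10546464]
t 0.1 tcp [ 266.5 -565.   230.7] psi 25.3 F [ 0.4 -0.7 -0.3] w 1.0 gf 0.0
 spin -73.2 ; offset cm no spin [ 5.525e+01 -2.474e+01 -1.000e-02]  after spin [ 3.962e+01  4.578e+01 -3.000e-02]
```

Call:
{"name": "carry_out", "arguments": {"targets": [{"offset":[4,-1.3,0],"spin":0},{"offset":[4,-1.3,0],"spin":0},{"offset":[4,-1.3,0],"spin":0},{"offset":[4,-1.3,0],"spin":0},{"offset":[4,-1.3,0],"spin":0},{"offset":[4,-1.3,0],"spin":0},{"offset":[4,-1.3,0],"spin":0},{"offset":[4,-1.3,0],"spin":0}]}}

```text
t: 0.9
tcp_pos: [0.5126, -0.3332, 0.2311]
tcp_rot: [-0.0, 0.976, 0.219, -0.0]
wrist_force: [0.6, -1.0, 0.5]
width: 1.002
gripper_force: 0.0
```

Call:
{"name": "carry_out", "arguments": {"targets": [{"offset":[4,-1.3,0],"spin":0},{"offset":[4,-1.3,0],"spin":0},{"offset":[4,-1.3,0],"spin":0},{"offset":[4,-1.3,0],"spin":0},{"offset":[4,-1.3,0],"spin":0},{"offset":[1,-0.5,0],"spin":0},{"offset":[0,0,0],"spin":-8},{"offset":[0,0,0],"spin":-8}]}}

```text
t: 1.7
tcp_pos: [0.6717, -0.1812, 0.2306]
tcp_rot: [-0.0, 0.935, 0.355, -0.0]
wrist_force: [-0.9, -0.2, -0.3]
width: 1.002
gripper_force: 0.0
```

Call:
{"name": "carry_out", "arguments": {"targets": [{"offset":[0,0,0],"spin":-8},{"offset":[0,0,0],"spin":-8},{"offset":[0,0,0],"spin":-8},{"offset":[0,0,0],"spin":-8},{"offset":[0,0,0],"spin":-8},{"offset":[0,0,0],"spin":-8},{"offset":[0,0,0],"spin":-8},{"offset":[0,0,0],"spin":-1}]}}

```text
t: 2.5
tcp_pos: [0.6714, -0.1822, 0.2308]
tcp_rot: [-0.0, 0.653, 0.757, -0.0]
wrist_force: [0.7, -0.0, -0.7]
width: 1.0
gripper_force: 0.0
```

```bash
python3 -c "
from h import *
p=st(-.355,-.0635);print(p);go(*p,.030,98.5)"
```

```text
[ 0.67127485 -0.17971473]
t 2.5 tcp [ 671.4 -182.2  230.8] psi 98.4 F [ 0.7 -0.  -0.7] w 1.0 gf 0.0
 spin -0.1 ; offset cm no spin [ 0.24  0.04 20.08]  after spin [ 0.24  0.03 20.08]
```

Call:
{"name": "carry_out", "arguments": {"targets": [{"offset":[0,0,4],"spin":0},{"offset":[0,0,4],"spin":0},{"offset":[0,0,4],"spin":0},{"offset":[0,0,4],"spin":0},{"offset":[0,0,3],"spin":0},{"offset":[0,0,1],"spin":0},{"offset":[0.5,0,0],"spin":0},{"offset":[0.5,0,0],"spin":0}]}}

```text
t: 3.3
tcp_pos: [0.6711, -0.1715, 0.0328]
tcp_rot: [0.001, 0.655, 0.756, 0.0]
wrist_force: [-0.7, 0.2, 0.5]
width: 0.996
gripper_force: 0.0
```

Call:
{"name": "carry_out", "arguments": {"targets": [{"offset":[0.7,0,0],"spin":0},{"offset":[0.7,0,0],"spin":0},{"offset":[0.7,0,0],"spin":0},{"offset":[0.7,0,0],"spin":0},{"offset":[0.7,0,0],"spin":0},{"offset":[0.7,0,0],"spin":0},{"offset":[0.7,0,0],"spin":0},{"offset":[0.7,0,0],"spin":0}]}}

```text
t: 4.1
tcp_pos: [0.6622, -0.1159, 0.0313]
tcp_rot: [-0.0, 0.654, 0.756, -0.0]
wrist_force: [0.4, -4.4, 3.9]
width: 0.998
gripper_force: 2.2
```

Call:
{"name": "carry_out", "arguments": {"targets": [{"offset":[0.5,0,0],"spin":0},{"offset":[0.5,0,0],"spin":0},{"offset":[0.5,0,0],"spin":0},{"offset":[0.3,0,0],"spin":0},{"offset":[0,0,0],"spin":0}]}}

```text
t: 4.6
tcp_pos: [0.6595, -0.0977, 0.0311]
tcp_rot: [-0.0, 0.654, 0.756, 0.0]
wrist_force: [0.9, 0.0, -0.3]
width: 1.0
gripper_force: 0.0
```

```bash
python3 -c "
from h import *
save('top','top1')
cv2.imwrite('pics/c2.png',cv2.resize(cv2.imread('pics/top1.png')[130:260,200:420],None,fx=3.6,fy=3.6,interpolation=cv2.INTER_CUBIC))
p=st(-.261,-.0635);print(p);go(*p,.030,98.5)"
```

```text
[ 0.65738076 -0.08674724]
t 4.65 tcp [659.4 -97.8  31. ] psi 98.3 F [0.2 0.1 0.1] w 1.0 gf 0.0
 spin -0.2 ; offset cm no spin [ 1.12 -0.04  0.1 ]  after spin [ 1.12 -0.03  0.1 ]
```

View pics/c2.png

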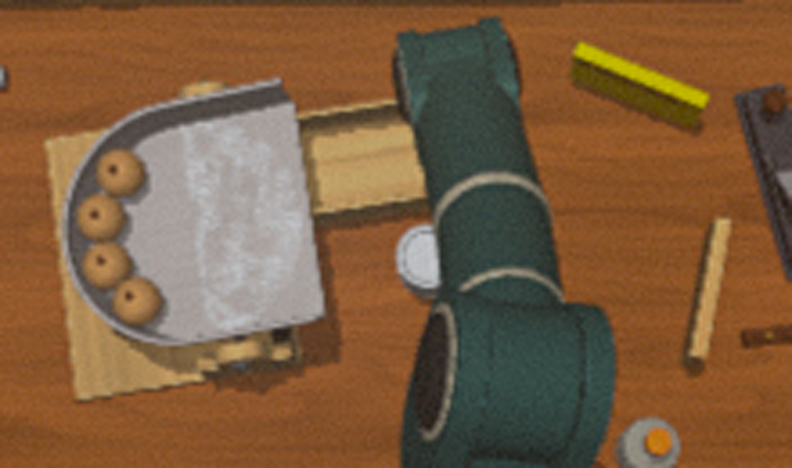

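Call:
{"name": "carry_out", "arguments": {"targets": [{"offset":[0.4,0,0],"spin":0},{"offset":[0.4,0,0],"spin":0}]}}

```text
t: 4.85
tcp_pos: [0.6582, -0.0905, 0.031]
tcp_rot: [-0.0, 0.655, 0.756, -0.0]
wrist_force: [-0.6, -1.0, -1.6]
width: 0.997
gripper_force: 0.9
```

Call:
{"name": "carry_out", "arguments": {"targets": [{"offset":[0.3,0,0],"spin":0},{"offset":[0.2,0,0],"spin":0}]}}

```text
t: 5.05
tcp_pos: [0.6576, -0.0852, 0.0311]
tcp_rot: [-0.0, 0.654, 0.756, -0.0]
wrist_force: [0.5, -2.1, -1.8]
width: 0.999
gripper_force: 0.9
```

Call:
{"name": "carry_out", "arguments": {"targets": [{"offset":[0.2,0,0],"spin":0},{"offset":[0.2,0,0],"spin":0}]}}

```text
t: 5.25
tcp_pos: [0.6572, -0.0817, 0.0312]
tcp_rot: [-0.0, 0.654, 0.756, -0.0]
wrist_force: [-0.5, -2.2, -1.2]
width: 0.999
gripper_force: 0.9
```

Call:
{"name": "carry_out", "arguments": {"targets": [{"offset":[0.2,0,0],"spin":0},{"offset":[0,0,0],"spin":0}]}}

```text
t: 5.45
tcp_pos: [0.6571, -0.0798, 0.0314]
tcp_rot: [0.0, 0.654, 0.756, 0.0]
wrist_force: [1.4, -3.4, 0.2]
width: 1.001
gripper_force: 1.2
```

Call:
{"name": "carry_out", "arguments": {"targets": [{"offset":[0.2,0,0],"spin":0},{"offset":[0,0,0],"spin":0}]}}

```text
t: 5.65
tcp_pos: [0.6571, -0.0797, 0.0316]
tcp_rot: [0.001, 0.655, 0.756, -0.001]
wrist_force: [1.7, -11.2, 1.0]
width: 1.001
gripper_force: 5.3
```

Call:
{"name": "carry_out", "arguments": {"targets": [{"offset":[0.2,0,0],"spin":0},{"offset":[0,0,0],"spin":0}]}}

```text
t: 5.85
tcp_pos: [0.6571, -0.0796, 0.0319]
tcp_rot: [0.002, 0.655, 0.756, -0.001]
wrist_force: [3.5, -19.2, 2.1]
width: 0.996
gripper_force: 9.5
```

Call:
{"name": "carry_out", "arguments": {"targets": [{"offset":[-1,0,0],"spin":0},{"offset":[-2,0,0],"spin":0},{"offset":[-1,0,-3],"spin":0},{"offset":[0,0,-4],"spin":-8},{"offset":[0,0,-4],"spin":-8},{"offset":[0,0,-4],"spin":-8},{"offset":[0,0,-2],"spin":-8},{"offset":[0,0,0],"spin":-8}]}}

```text
t: 6.65
tcp_pos: [0.6635, -0.1152, 0.205]
tcp_rot: [0.002, 0.354, 0.935, 0.001]
wrist_force: [-0.0, 0.2, -0.7]
width: 1.0
gripper_force: 0.0
```

Call:
{"name": "carry_out", "arguments": {"targets": [{"offset":[0,0,0],"spin":-8},{"offset":[0,0,0],"spin":-8},{"offset":[0,0,0],"spin":-8},{"offset":[0,0,0],"spin":-6}]}}

```text
t: 7.05
tcp_pos: [0.6621, -0.1152, 0.2013]
tcp_rot: [-0.0, 0.099, 0.995, 0.0]
wrist_force: [0.1, -0.1, -0.4]
width: 1.002
gripper_force: 0.0
```

```bash
python3 -c "
from h import *
go(.480,-.392,.2,167.5)"
```

```text
t 7.05 tcp [ 662.1 -115.2  201.3] psi 168.6 F [ 0.1 -0.1 -0.4] w 1.0 gf 0.0
 spin 1.1 ; offset cm no spin [ 12.37 -30.74   0.11]  after spin [ 11.78 -30.97   0.13]
```

Call:
{"name": "carry_out", "arguments": {"targets": [{"offset":[1.4,-3.85,0],"spin":1},{"offset":[1.4,-3.85,0],"spin":0},{"offset":[1.4,-3.85,0],"spin":0},{"offset":[1.4,-3.85,0],"spin":0},{"offset":[1.4,-3.85,0],"spin":0},{"offset":[1.4,-3.85,0],"spin":0},{"offset":[1.4,-3.85,0],"spin":0},{"offset":[1.4,-3.85,0],"spin":0}]}}

```text
t: 7.85
tcp_pos: [0.4846, -0.3926, 0.2014]
tcp_rot: [0.0, 0.111, 0.994, 0.0]
wrist_force: [-0.1, -0.7, 0.9]
width: 1.0
gripper_force: 0.0
```

Call:
{"name": "carry_out", "arguments": {"targets": [{"offset":[0,0,0],"spin":0}]}}

```text
t: 7.95
tcp_pos: [0.4818, -0.3969, 0.2008]
tcp_rot: [-0.001, 0.115, 0.993, -0.001]
wrist_force: [-0.9, 0.6, -0.6]
width: 0.999
gripper_force: 0.0
```

```bash
python3 -c "
from h import *
go(.480,-.392,.2,167.5)
f=save('wrist','w0');print(f['T_tool_cam'])
save('top','top2')
cv2.imwrite('pics/c3.png',np.hstack([cv2.resize(cv2.imread('pics/top2.png')[145:235,210:350],None,fx=3,fy=3,interpolation=cv2.INTER_CUBIC),cv2.resize(cv2.imread('pics/w0.png'),(380,270))]))"
```

```text
t 7.95 tcp [ 481.8 -396.9  200.8] psi 166.8 F [-0.9  0.6 -0.6] w 1.0 gf 0.0
 spin -0.7 ; offset cm no spin [0.28 0.44 0.08]  after spin [0.28 0.44 0.08]
[[ 4.69160906e-04  9.50270213e-01  3.11426238e-01  8.11744776e-02]
 [ 9.99999800e-01 -3.13543210e-04 -5.49761126e-04  2.01029580e-04]
 [-4.24776040e-04  3.11426433e-01 -9.50270170e-01 -1.42749109e-01]
 [ 0.00000000e+00  0.00000000e+00  0.00000000e+00  1.00000000e+00]]
```

View pics/c3.png

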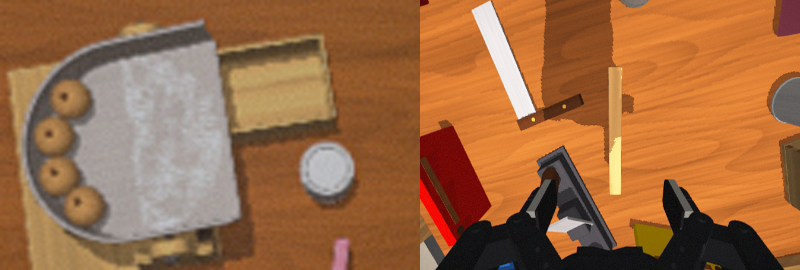

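```bash
python3 -c "
from h import *
f=dict(np.load('/tmp/top2.npz'))
P=lambda u,v,z:ray(f,(u+.5)/3-.5+210,(v+.5)/3-.5+145,z)[:2]
M=np.array([XD,YD])
for n,u,v,z in[('boxTR',322,36,.07),('boxBR',337,122,.07),('lipT',214,40,.129),('lipB',240,217,.129),('baseTL',9,71,.015)]:
  q=P(u,v,z);print(n,np.round(q*1000),np.round(M@(q-O)*1000))
g=dict(np.load('/tmp/w0.npz'));K=g['intrinsics'];T=g['T_tool_cam'];s=manip.read_state();Rw=Q(s['tcp_rot'])@T[:3,:3];c=s['tcp_pos']+Q(s['tcp_rot'])@T[:3,3]
for u,v in[(318.4,100),(336,100),(318.4,286),(336,286)]:
  d=Rw@np.array([(u-K[0,2])/K[0,0],-(v-K[1,2])/K[1,1],-1]);print(np.round((c+d*(.095-c[2])/d[2])*1000))
m=g['image'];import sys
hsv=m[190].astype(int);print(K[0,2]);print([tuple(x) for x in m[190,300:350:3]])
"
```

```text
boxTR [717. -64.] [-247. -126.]
boxBR [592. -84.] [-249.    1.]
lipT [696.  84.] [ -98. -127.]
lipB [449.  47.] [-98. 123.]
baseTL [684. 393.] [ 210. -161.]
[ 402. -373.   95.]
[ 405. -360.   95.]
[ 560. -409.   95.]
[ 564. -394.   95.]
319.20078086249544
[(np.uint8(217), np.uint8(121), np.uint8(50)), (np.uint8(220), np.uint8(127), np.uint8(57)), (np.uint8(219), np.uint8(124), np.uint8(53)), (np.uint8(128), np.uint8(67), np.uint8(32)), (np.uint8(136), np.uint8(76), np.uint8(30)), (np.uint8(143), np.uint8(76), np.uint8(37)), (np.uint8(180), np.uint8(126), np.uint8(68)), (np.uint8(216), np.uint8(158), np.uint8(89)), (np.uint8(212), np.uint8(152), np.uint8(85)), (np.uint8(206), np.uint8(150), np.uint8(85)), (np.uint8(211), np.uint8(154), np.uint8(91)), (np.uint8(216), np.uint8(158), np.uint8(94)), (np.uint8(214), np.uint8(156), np.uint8(87)), (np.uint8(210), np.uint8(133), np.uint8(71)), (np.uint8(231), np.uint8(138), np.uint8(60)), (np.uint8(230), np.uint8(135), np.uint8(57)), (np.uint8(230), np.uint8(137), np.uint8(59))]
```

```bash
python3 -c "
from h import *
go(.472,-.386,.063,167.5)"
```

```text
t 8.05 tcp [ 485.1 -392.   201.2] psi 167.2 F [ 1.   1.2 -1.2] w 1.0 gf 0.0
 spin -0.3 ; offset cm no spin [ 1.41  0.29 13.82]  after spin [ 1.41  0.3  13.82]
```

Call:
{"name": "carry_out", "arguments": {"targets": [{"offset":[0.8,0.05,0],"spin":0},{"offset":[0.8,0,0],"spin":0},{"offset":[0,0,3],"spin":0},{"offset":[0,0,3],"spin":0},{"offset":[0,0,3],"spin":0},{"offset":[0,0,3],"spin":0},{"offset":[0,0,1.8],"spin":0},{"offset":[0,0,0],"spin":0}]}}

```text
t: 8.85
tcp_pos: [0.4692, -0.3863, 0.0615]
tcp_rot: [-0.001, 0.111, 0.994, 0.001]
wrist_force: [-0.2, 0.9, 0.5]
width: 1.001
gripper_force: 0.0
```

Call:
{"name": "carry_out", "arguments": {"targets": [{"offset":[0,0,0],"spin":0},{"offset":[0,0,0],"spin":0},{"offset":[0,0,0],"spin":0},{"offset":[0,0,0],"spin":0},{"offset":[0,0,0],"spin":0},{"offset":[0,0,0],"spin":0}], "hand": -1}}

```text
t: 9.45
tcp_pos: [0.4702, -0.3876, 0.0639]
tcp_rot: [0.0, 0.111, 0.994, -0.0]
wrist_force: [-2.3, 1.0, 7.4]
width: 0.199
gripper_force: 58.8
```

Call:
{"name": "carry_out", "arguments": {"targets": [{"offset":[0,0,-1.5],"spin":0},{"offset":[0,0,-3.5],"spin":0},{"offset":[0,0,-4],"spin":0},{"offset":[0,0,-4],"spin":0},{"offset":[0,0,-4],"spin":0},{"offset":[0,0,-3.5],"spin":0},{"offset":[0,0,-1.5],"spin":0},{"offset":[0,0,0],"spin":0}]}}

```text
t: 10.25
tcp_pos: [0.4706, -0.3877, 0.2856]
tcp_rot: [0.001, 0.111, 0.994, -0.001]
wrist_force: [1.4, -0.1, -2.6]
width: 0.207
gripper_force: 58.9
```

```bash
python3 -c "
from h import *
go(.520,.0895,.284,167.5)"
```

```text
t 10.25 tcp [ 470.6 -387.7  285.6] psi 167.3 F [ 1.4 -0.1 -2.6] w 0.21 gf 58.9
 spin -0.2 ; offset cm no spin [ 5.71 47.63  0.05]  after spin [ 5.51 47.66  0.16]
```

Call:
{"name": "carry_out", "arguments": {"targets": [{"offset":[0.2,1.5,0],"spin":0},{"offset":[0.4,3,0],"spin":0},{"offset":[0.4,3.5,0],"spin":0},{"offset":[0.4,3.5,0],"spin":0},{"offset":[0.4,3.5,0],"spin":0},{"offset":[0.4,3.5,0],"spin":0},{"offset":[0.4,3.5,0],"spin":0},{"offset":[0.4,3.5,0],"spin":0}]}}

```text
t: 11.05
tcp_pos: [0.496, -0.13, 0.2818]
tcp_rot: [-0.001, 0.111, 0.994, 0.0]
wrist_force: [0.5, 0.4, -1.7]
width: 0.204
gripper_force: 59.0
```

Call:
{"name": "carry_out", "arguments": {"targets": [{"offset":[0.4,3.5,0],"spin":0},{"offset":[0.4,3.5,0],"spin":0},{"offset":[0.4,3.5,0],"spin":0},{"offset":[0.4,3.5,0],"spin":0},{"offset":[0.4,3.5,0],"spin":0},{"offset":[0.4,3,0],"spin":0},{"offset":[0.3,1.6,0],"spin":0},{"offset":[0,0,0],"spin":0}]}}

```text
t: 11.85
tcp_pos: [0.518, 0.0923, 0.2819]
tcp_rot: [-0.001, 0.109, 0.994, 0.0]
wrist_force: [0.2, -0.2, -1.3]
width: 0.202
gripper_force: 58.9
```

Call:
{"name": "carry_out", "arguments": {"targets": [{"offset":[0,0,0],"spin":0}]}}

```text
t: 11.95
tcp_pos: [0.5186, 0.0894, 0.2821]
tcp_rot: [-0.001, 0.111, 0.994, -0.0]
wrist_force: [0.1, -0.4, -2.1]
width: 0.2
gripper_force: 58.9
```

```bash
python3 -c "
from h import *
go(.520,.0895,.22,167.5)
save('wrist','w1');save('top','top3');save('scene','s3')
cv2.imwrite('pics/c4.png',np.vstack([np.hstack([cv2.resize(cv2.imread('pics/top3.png')[145:235,210:350],(400,257),interpolation=cv2.INTER_CUBIC),cv2.resize(cv2.imread('pics/s3.png')[170:320,250:450],(400,257))]),cv2.resize(cv2.imread('pics/w1.png'),(800,500))[:320]]))"
```

```text
t 11.95 tcp [518.6  89.4 282.1] psi 167.3 F [ 0.1 -0.4 -2.1] w 0.2 gf 58.9
 spin -0.2 ; offset cm no spin [-0.14  0.04  6.21]  after spin [-0.13  0.04  6.21]
```

View pics/c4.png

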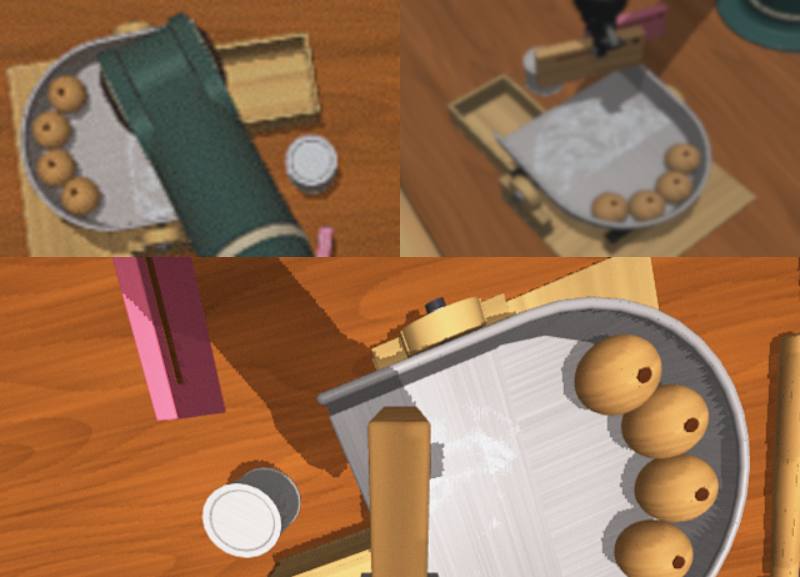

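```bash
python3 -c "
from h import *
g=dict(np.load('/tmp/w1.npz'));K=g['intrinsics'];T=g['T_tool_cam'];s=manip.read_state();Rw=Q(s['tcp_rot'])@T[:3,:3];c=s['tcp_pos']+Q(s['tcp_rot'])@T[:3,3]
def P(u,v,z):
  u*=.8;v=(v-257)*.8
  d=Rw@np.array([(u-K[0,2])/K[0,0],-(v-K[1,2])/K[1,1],-1]);q=c+d*(z-c[2])/d[2];return np.round(q*1000), np.round(Q(s['tcp_rot']).T@(q-s['tcp_pos'])*1000), np.round(np.array([XD,YD])@(q[:2]-O)*1000)
print(P(369,420,.3135),P(430,420,.3135))
print('lip corner top',P(319,400,.183));print('floor corner',P(335,412,.129))
print('lip floor line',P(365,500,.129))
"
```

```text
(array([447.,  97., 314.]), array([ 73.,  -8., -31.]), array([-49., 118.])) (array([450., 113., 314.]), array([ 73.,   9., -31.]), array([-33., 112.]))
lip corner top (array([436.,  59., 183.]), array([ 74., -48., 100.]), array([-85., 134.]))
floor corner (array([446.,  57., 129.]), array([ 64., -47., 154.]), array([-88., 124.]))
lip floor line (array([516.,  62., 129.]), array([ -3., -27., 154.]), array([-93.,  54.]))
```

Call:
{"name": "carry_out", "arguments": {"targets": [{"offset":[0.2,0.55,0],"spin":0},{"offset":[0,0,2],"spin":0},{"offset":[0,0,2],"spin":0},{"offset":[0,0,2],"spin":0},{"offset":[0,0,1.2],"spin":0},{"offset":[0,0,0.6],"spin":0},{"offset":[0,0,0.4],"spin":0},{"offset":[0,0,0],"spin":0}]}}

```text
t: 12.9
tcp_pos: [0.5188, 0.0952, 0.2014]
tcp_rot: [0.0, 0.111, 0.994, 0.0]
wrist_force: [0.4, -0.4, -1.3]
width: 0.2
gripper_force: 59.0
```

Call:
{"name": "carry_out", "arguments": {"targets": [{"offset":[0,0,0.3],"spin":0},{"offset":[0,0,0.3],"spin":0},{"offset":[0,0,0.2],"spin":0},{"offset":[0,0,0],"spin":0}]}}

```text
t: 13.3
tcp_pos: [0.5187, 0.0952, 0.1932]
tcp_rot: [-0.0, 0.111, 0.994, 0.0]
wrist_force: [0.2, -0.0, -1.4]
width: 0.198
gripper_force: 59.0
```

Call:
{"name": "carry_out", "arguments": {"targets": [{"offset":[0,0,0.3],"spin":0},{"offset":[0,0,0.3],"spin":0},{"offset":[0,0,0],"spin":0}]}}

```text
t: 13.6
tcp_pos: [0.5189, 0.0949, 0.187]
tcp_rot: [0.0, 0.111, 0.994, -0.0]
wrist_force: [-0.6, -3.0, 3.0]
width: 0.199
gripper_force: 59.6
```

Call:
{"name": "carry_out", "arguments": {"targets": [{"offset":[0,0,0.3],"spin":0},{"offset":[0,0,0.2],"spin":0},{"offset":[0,0,0],"spin":0}]}}

```text
t: 13.9
tcp_pos: [0.5189, 0.0951, 0.1821]
tcp_rot: [0.0, 0.111, 0.994, 0.0]
wrist_force: [0.9, -2.2, 2.5]
width: 0.204
gripper_force: 59.6
```

Call:
{"name": "carry_out", "arguments": {"targets": [{"offset":[0,0,0.2],"spin":0},{"offset":[0,0,0.2],"spin":0},{"offset":[0,0,0],"spin":0}]}}

```text
t: 14.2
tcp_pos: [0.5187, 0.0952, 0.1781]
tcp_rot: [-0.0, 0.111, 0.994, 0.0]
wrist_force: [1.3, -2.4, 2.3]
width: 0.204
gripper_force: 59.6
```

```bash
python3 -c "
from h import *
go(.520,.0895,.17,167.5)
save('wrist','w2');save('scene','s4')
cv2.imwrite('pics/c5.png',np.hstack([cv2.resize(cv2.imread('pics/s4.png')[180:310,260:430],(400,306),interpolation=cv2.INTER_CUBIC),cv2.resize(cv2.imread('pics/w2.png'),(400,250))[:,:].copy() if 0 else cv2.copyMakeBorder(cv2.resize(cv2.imread('pics/w2.png'),(400,250)),0,56,0,0,0)]))"
```

```text
t 14.2 tcp [518.7  95.2 178.1] psi 167.3 F [ 1.3 -2.4  2.3] w 0.2 gf 59.6
 spin -0.2 ; offset cm no spin [-0.25 -0.53  0.81]  after spin [-0.25 -0.53  0.81]
```

View pics/c5.png

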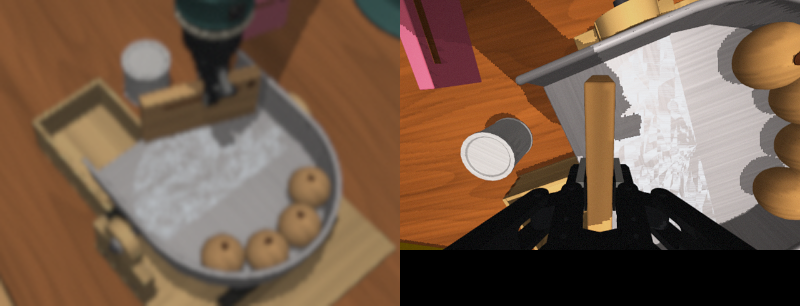

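Call:
{"name": "carry_out", "arguments": {"targets": [{"offset":[0,0,0.2],"spin":0},{"offset":[0,0,0.2],"spin":0},{"offset":[0,0,0.2],"spin":0},{"offset":[0,0,0.2],"spin":0},{"offset":[0,0,0],"spin":0}]}}

```text
t: 14.8
tcp_pos: [0.5191, 0.0954, 0.1704]
tcp_rot: [0.0, 0.111, 0.994, 0.0]
wrist_force: [3.6, -2.8, 9.0]
width: 0.205
gripper_force: 60.4
```

Call:
{"name": "carry_out", "arguments": {"targets": [{"offset":[0,0,0.2],"spin":0},{"offset":[0,0,0.1],"spin":0},{"offset":[0,0,0],"spin":0},{"offset":[0,0,0],"spin":0}]}}

```text
t: 15.2
tcp_pos: [0.5187, 0.0954, 0.1672]
tcp_rot: [-0.0, 0.111, 0.994, 0.0]
wrist_force: [1.2, 1.1, 2.7]
width: 0.197
gripper_force: 59.7
```

```bash
python3 -c "
from h import *
go(.520,.0895,.17,167.5)
save('wrist','w3');save('scene','s5');save('top','top5')
cv2.imwrite('pics/c6.png',np.hstack([cv2.resize(cv2.imread('pics/s5.png')[180:310,260:430],(400,306),interpolation=cv2.INTER_CUBIC),cv2.copyMakeBorder(cv2.resize(cv2.imread('pics/w3.png'),(400,250)),0,56,0,0,0)]))"
```

```text
t 15.2 tcp [518.7  95.4 167.2] psi 167.3 F [1.2 1.1 2.7] w 0.2 gf 59.7
 spin -0.2 ; offset cm no spin [-0.26 -0.54 -0.28]  after spin [-0.26 -0.55 -0.28]
```

View pics/c6.png

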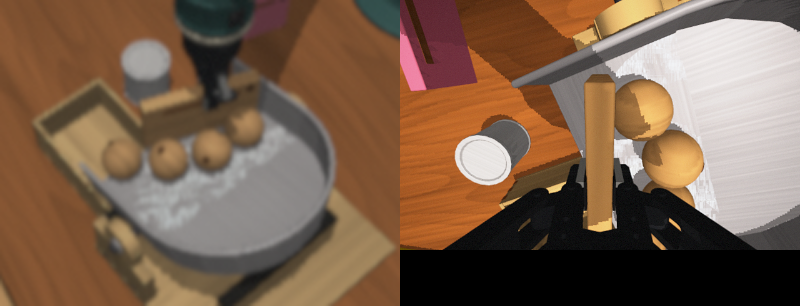

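Call:
{"name": "carry_out", "arguments": {"targets": [{"offset":[0,0,0.1],"spin":0},{"offset":[0,0,0.1],"spin":0},{"offset":[0,0,0],"spin":0},{"offset":[0,0,0],"spin":0},{"offset":[0,0,0],"spin":0},{"offset":[0,0,0],"spin":0},{"offset":[0,0,0],"spin":0},{"offset":[0,0,0],"spin":0}]}}

```text
t: 16.15
tcp_pos: [0.5188, 0.0951, 0.1655]
tcp_rot: [0.0, 0.111, 0.994, -0.0]
wrist_force: [-1.8, -1.8, 6.8]
width: 0.203
gripper_force: 60.8
```

```bash
python3 -c "
from h import *
go(.520,.0895,.17,167.5)
save('wrist','w4');save('scene','s6');f=save('top','top6')
cv2.imwrite('pics/c7.png',np.hstack([cv2.resize(cv2.imread('pics/s6.png')[180:310,260:430],(400,306),interpolation=cv2.INTER_CUBIC),cv2.copyMakeBorder(cv2.resize(cv2.imread('pics/w4.png'),(400,250)),0,56,0,0,0)]))"
```

```text
t 16.15 tcp [518.8  95.1 165.5] psi 167.3 F [-1.8 -1.8  6.8] w 0.2 gf 60.8
 spin -0.2 ; offset cm no spin [-0.24 -0.52 -0.45]  after spin [-0.23 -0.52 -0.45]
```

View pics/c7.png

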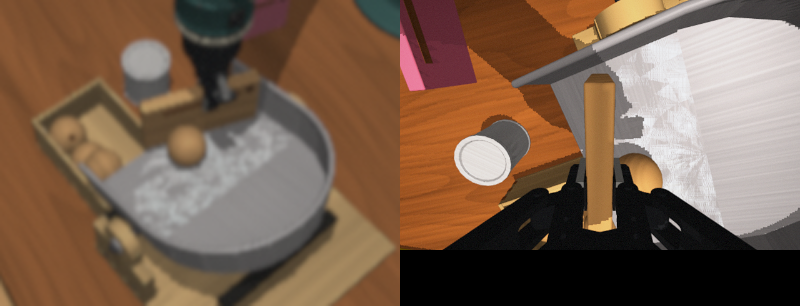

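```bash
python3 -c "
from h import *
for n in('w3','w4'):
  g=dict(np.load('/tmp/%s.npz'%n));T=g['T_tool_cam'];s=manip.read_state();Rt=Q(s['tcp_rot'])
  g['rotation']=np.roll(R.from_matrix(Rt@T[:3,:3]).as_quat(),1);g['position']=s['tcp_pos']+Rt@T[:3,3]
  p=cloud(g)[60:330:3,500:630:3].reshape(-1,3);q=(p[:,:2]-O)@np.array([XD,YD]).T;m=(q[:,0]>-.0)&(q[:,0]<.09)&(abs(q[:,1])<.1)&(p[:,2]>.09)&(p[:,2]<.16)
  for k in range(3):
    a=np.c_[q[m],np.ones(m.sum())];c=np.linalg.lstsq(a,p[m,2],rcond=None)[0];r=abs(p[:,2]-np.c_[q,np.ones(len(q))]@c);m&=r<.006
  print(m.sum(),c,'phi',np.arctan(c[0])+.175)
"
```

```text
2068 [0.22834189 0.00091873 0.10860494] phi 0.39949301645606117
2217 [0.26097701 0.00112893 0.10994642] phi 0.43028298398577725
```

Call:
{"name": "carry_out", "arguments": {"targets": [{"offset":[0,0,0],"spin":0},{"offset":[0,0,0],"spin":0},{"offset":[0,0,0],"spin":0},{"offset":[0,0,0],"spin":0},{"offset":[0,0,0],"spin":0},{"offset":[0,0,0],"spin":0},{"offset":[0,0,0],"spin":0},{"offset":[0,0,0],"spin":0}]}}

```text
t: 17.1
tcp_pos: [0.5189, 0.0951, 0.1656]
tcp_rot: [0.0, 0.111, 0.994, -0.0]
wrist_force: [-2.5, -2.9, 7.2]
width: 0.201
gripper_force: 60.8
```

```bash
python3 -c "
from h import *
go(.520,.0895,.17,167.5)
save('scene','s7');f=save('top','top7')
cv2.imwrite('pics/c8.png',np.hstack([cv2.resize(cv2.imread('pics/s7.png')[180:310,260:430],(400,306),interpolation=cv2.INTER_CUBIC),cv2.resize(cv2.imread('pics/top7.png')[140:250,210:350],(390,306))]))"
```

```text
t 17.1 tcp [518.9  95.1 165.6] psi 167.3 F [-2.5 -2.9  7.2] w 0.2 gf 60.8
 spin -0.2 ; offset cm no spin [-0.23 -0.52 -0.44]  after spin [-0.23 -0.52 -0.44]
```

View pics/c8.png

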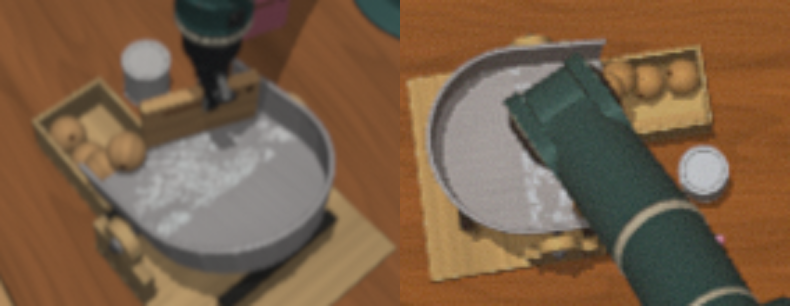

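Call:
{"name": "carry_out", "arguments": {"targets": [{"offset":[0,0,0],"spin":0},{"offset":[0,0,0],"spin":0},{"offset":[0,0,0],"spin":0},{"offset":[0,0,0],"spin":0}]}}

```text
t: 17.6
tcp_pos: [0.5189, 0.0951, 0.1656]
tcp_rot: [0.0, 0.111, 0.994, -0.0]
wrist_force: [-1.7, -3.2, 7.1]
width: 0.201
gripper_force: 60.8
```

```bash
python3 -c "
from h import *
f=save('scene','s8');g=save('top','top8')
M=np.array([XD,YD])
for k,n in((f,'s'),(g,'t')):
  p=cloud(k);q=(p[...,:2]-O)@M.T
  m=(q[...,0]>-.245)&(q[...,0]<-.05)&(q[...,1]>-.118)&(q[...,1]<-.01)&(p[...,2]>.03)&(p[...,2]<.2)
  x=np.floor((q[m]+[.25,.12])/.014).astype(int);H=np.zeros((15,9))
  for (a,b),z in zip(x,p[m][:,2]): H[min(a,14),min(b,8)]=max(H[min(a,14),min(b,8)],z*1000)
  print(n);print(H.astype(int))
i=cv2.imread('pics/s8.png')[220:290,265:345];cv2.imwrite('pics/c9.png',np.hstack([cv2.resize(i,(400,350),interpolation=cv2.INTER_CUBIC),cv2.resize(cv2.imread('pics/top8.png')[145:200,275:340],(400,350),interpolation=cv2.INTER_CUBIC)]))
"
```

```text
s
[[ 73  71  73  72  70  73  68  70   0]
 [ 71  70  73  69  69  64  71  76   0]
 [ 61  64  61  50   0   0   0  72   0]
 [ 62  67  62  52   0   0   0  74   0]
 [ 55  59  60  39   0   0   0  71   0]
 [ 53  57  54   0   0   0   0  72   0]
 [ 58  63  61  54   0   0   0  73   0]
 [ 56  61  59  49   0   0   0  73   0]
 [ 93  93  91   0   0   0   0  69   0]
 [ 98 100 132 136 131   0   0   0   0]
 [ 99 132 141 143 141 193 194   0   0]
 [ 92 133 141 145 143 198 197 198   0]
 [ 95 132 143 141 140 195 197 198   0]
 [ 98  99 133 134 131  96  96  95   0]
 [ 96  96  98  96  98  97  97  94   0]]
t
[[ 34  79  70  67  73  63  73  64   0]
 [ 57  61  59  58   0   0   0   0   0]
 [ 55  61  64  61   0   0   0  69   0]
 [ 57  66  62  49   0   0   0   0   0]
 [ 35  52  54   0   0   0   0  69   0]
 [ 61  61  65  60   0   0   0   0   0]
 [ 64  67  65  58   0   0   0  69   0]
 [ 84  91  92  55   0   0   0  63   0]
 [ 95 101  94 118 113   0   0  66   0]
 [105  99 136 142 141   0   0   0   0]
 [ 96  94 141 145   0   0   0   0   0]
 [ 95   0   0   0   0   0   0   0   0]
 [  0   0   0   0   0   0   0   0   0]
 [  0   0   0   0   0   0   0   0   0]
 [  0   0   0   0   0   0   0   0   0]]
```

View pics/c9.png

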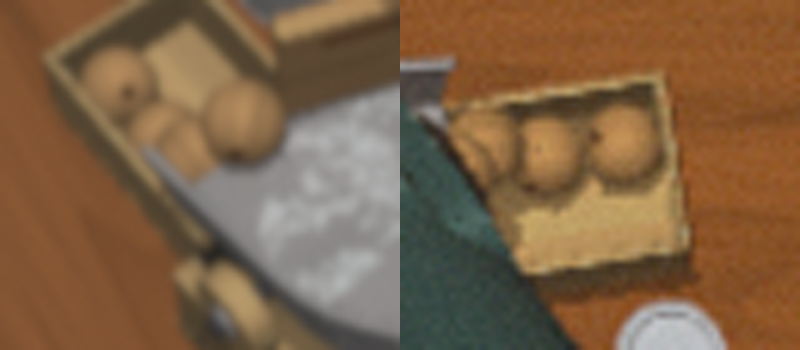

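Call:
{"name": "carry_out", "arguments": {"targets": [{"offset":[0,0,-0.2],"spin":0},{"offset":[0,0,-0.2],"spin":0},{"offset":[0,0,-0.2],"spin":0},{"offset":[0,0,-0.2],"spin":0},{"offset":[0,0,0],"spin":0}]}}

```text
t: 18.2
tcp_pos: [0.519, 0.0951, 0.1737]
tcp_rot: [0.0, 0.111, 0.994, 0.0]
wrist_force: [-0.5, -2.7, 2.7]
width: 0.202
gripper_force: 60.3
```

```bash
cat >> h.py <<'E'
def hm(n):
  k=save('scene',n);M=np.array([XD,YD])
  p=cloud(k);q=(p[...,:2]-O)@M.T
  m=(q[...,0]>-.245)&(q[...,0]<-.05)&(q[...,1]>-.118)&(q[...,1]<-.01)&(p[...,2]>.03)&(p[...,2]<.2)
  x=np.floor((q[m]+[.25,.12])/.014).astype(int);H=np.zeros((15,9))
  for (a,b),z in zip(x,p[m][:,2]): H[min(a,14),min(b,8)]=max(H[min(a,14),min(b,8)],z*1000)
  print(H.astype(int))
E
python3 -c "
from h import *
go(.520,.0895,.17,167.5);hm('s9')"
```

```text
t 18.2 tcp [519.   95.1 173.7] psi 167.2 F [-0.5 -2.7  2.7] w 0.2 gf 60.3
 spin -0.3 ; offset cm no spin [-0.22 -0.52  0.37]  after spin [-0.22 -0.53  0.37]
[[ 71  69  71  72  71  73  72  70   0]
 [ 62  70  61  71  70  71  73  73   0]
 [ 60  62  61  48   0   0   0  72   0]
 [ 60  64  61  50   0   0   0  71   0]
 [ 56  59  56   0   0   0   0  74   0]
 [ 53  54  56   0   0   0   0  70   0]
 [ 61  61  59   0   0   0   0  71   0]
 [ 61  63  62  51  57  59  59  69   0]
 [ 56  58  56  55  62  63  60  67   0]
 [  0  46   0  51  61  62  59   0   0]
 [ 43   0   0   0   0 198   0   0   0]
 [110 109 109 110 110 199   0   0   0]
 [110 111 112 113 112 198 199 199   0]
 [110 112 111 111 112 115 114 198   0]
 [112 112 112 109 110 114 110 110   0]]
```

```bash
cat >> h.py <<'E'
def bowlmap(n):
  k=dict(np.load('/tmp/%s.npz'%n));M=np.array([XD,YD]);p=cloud(k);q=(p[...,:2]-O)@M.T
  m=(q[...,0]>-.09)&(q[...,0]<.15)&(abs(q[...,1])<.12)&(p[...,2]>.05)&(p[...,2]<.25)
  x=np.floor((q[m]+[.09,.12])/.024).astype(int);H=np.zeros((10,10))
  for (a,b),z in zip(x,p[m][:,2]): H[min(a,9),min(b,9)]=max(H[min(a,9),min(b,9)],z*1000)
  print(H.astype(int))
E
python3 -c "
from h import *
bowlmap('s9')
hm('s10')"
```

```text
[[111 112 113 205 208 207 247   0   0   0]
 [112 112 114 115 162 243 249 206 207 208]
 [113 114 114 113 116 245 245 240 207 208]
 [115 115 114 115 116 249 245 117 114 116]
 [116 117 115 117 116 116 115 115 116 127]
 [118 116 117 118 118 117 116 116 116 125]
 [119 118 117 117 118 118 120 117 119 129]
 [125 119 118 121 120 120 120 120 120 176]
 [176 119 120 122 120 120 121 120 134 177]
 [177 178 119 120 123 121 122 133 177 176]]
[[ 69  73  72  71  68  72  70  72   0]
 [ 69  70  69  69  71  64  68  72   0]
 [ 61  63  60  47   0   0   0  72   0]
 [ 62  64  59  48   0   0   0  72   0]
 [ 56  59  55  43   0   0   0  72   0]
 [ 54  56  53   0   0   0   0  71   0]
 [ 62  64  60   0   0   0   0  73   0]
 [ 62  64  62  51  57  60  56  71   0]
 [ 60  59  54  53  61  63  62  70   0]
 [  0   0   0  51  62  64  58  47   0]
 [ 42   0   0   0   0 196   0   0   0]
 [110 109 110 108 111 199 199 199   0]
 [111 110 111 111 110 199 199 199   0]
 [112 111 111 110 110 113 110 111   0]
 [110 112 110 110 110 110 111 110   0]]
```

Call:
{"name": "carry_out", "arguments": {"targets": [{"offset":[0,0,-0.2],"spin":0},{"offset":[0,0,-0.2],"spin":0},{"offset":[0,0,-0.2],"spin":0},{"offset":[0,0,-0.2],"spin":0},{"offset":[0,0,-0.2],"spin":0},{"offset":[0,0,-0.2],"spin":0},{"offset":[0,0,-0.2],"spin":0},{"offset":[0,0,-0.2],"spin":0}]}}

```text
t: 19.1
tcp_pos: [0.5187, 0.0953, 0.1895]
tcp_rot: [-0.0, 0.111, 0.994, 0.0]
wrist_force: [0.1, 1.1, -0.0]
width: 0.199
gripper_force: 59.7
```

Call:
{"name": "carry_out", "arguments": {"targets": [{"offset":[0,0,-0.2],"spin":0},{"offset":[0,0,-0.2],"spin":0},{"offset":[0,0,-0.2],"spin":0},{"offset":[0,0,-0.2],"spin":0},{"offset":[0,0,-0.2],"spin":0},{"offset":[0,0,-0.2],"spin":0},{"offset":[0,0,-0.2],"spin":0},{"offset":[0,0,0],"spin":0}]}}

```text
t: 19.9
tcp_pos: [0.5188, 0.0952, 0.2035]
tcp_rot: [0.0, 0.111, 0.994, 0.0]
wrist_force: [-0.1, -0.1, -2.4]
width: 0.2
gripper_force: 59.5
```

Call:
{"name": "carry_out", "arguments": {"targets": [{"offset":[0,0,-1],"spin":0},{"offset":[0,0,-2.5],"spin":0},{"offset":[0,0,-3],"spin":0},{"offset":[0,0,-2],"spin":0},{"offset":[0,0,0],"spin":0}]}}

```text
t: 20.4
tcp_pos: [0.5197, 0.0957, 0.2912]
tcp_rot: [0.002, 0.111, 0.994, 0.0]
wrist_force: [0.7, 0.5, -1.9]
width: 0.203
gripper_force: 59.7
```

```bash
python3 -c "
from h import *
go(.470,-.388,.286,167.3);hm('s11');bowlmap('s11')"
```

```text
t 20.4 tcp [519.7  95.7 291.2] psi 167.3 F [ 0.7  0.5 -1.9] w 0.2 gf 59.7
 spin -0.0 ; offset cm no spin [ -5.82 -48.28   0.49]  after spin [ -5.79 -48.28   0.52]
[[ 72  69  72  72  73  71  68  72   0]
 [ 62  73  70  55  72  65  71  72   0]
 [ 60  65  59  51   0   0   0  72   0]
 [ 60  64  62  48   0   0   0  71   0]
 [ 56  61  58  44   0   0   0  70   0]
 [ 49  54  56   0   0   0   0  71   0]
 [ 61  64  59  40   0   0   0  72   0]
 [ 62  63  60  46  56  58  56  70   0]
 [ 58  63  58  52  64  65  63  69   0]
 [  0   0   0   0  63   0   0  71   0]
 [ 50   0   0   0   0   0   0   0   0]
 [131 132 131 132 131 132 132 130   0]
 [131 129 129 130 130 132 130 127   0]
 [126 126 128 128 128 127 127 126   0]
 [124 127 124 124 126 125 125 122   0]]
[[132 131 132 249 249 245 132 132 132 133]
 [127 128 127 127 244 248 248 249 127 129]
 [123 123 123 124 123 124 124 248 249 249]
 [119 121 120 119 121 119 121 117 117 119]
 [113 115 116 115 115 114 116 116 114 115]
 [111 111 111 110 110 110 111 110 112 115]
 [105 107 108 106 106 106 108 106 105 116]
 [101 105 103 103 101 101 103 104 101 152]
 [149  99  98  98 100  98  98 100 101 156]
 [152 147  94  93  96  95  94 104 147 151]]
```

Bowl empty and back at rest. Return the board to its place.

Call:
{"name": "carry_out", "arguments": {"targets": [{"offset":[-0.2,-1.5,0],"spin":0},{"offset":[-0.4,-3,0],"spin":0},{"offset":[-0.4,-3.5,0],"spin":0},{"offset":[-0.4,-3.5,0],"spin":0},{"offset":[-0.4,-3.5,0],"spin":0},{"offset":[-0.4,-3.5,0],"spin":0},{"offset":[-0.4,-3.5,0],"spin":0},{"offset":[-0.4,-3.5,0],"spin":0}]}}

```text
t: 21.25
tcp_pos: [0.4909, -0.1616, 0.2874]
tcp_rot: [-0.001, 0.111, 0.994, 0.0]
wrist_force: [0.3, -0.1, -1.9]
width: 0.201
gripper_force: 59.6
```

Call:
{"name": "carry_out", "arguments": {"targets": [{"offset":[-0.4,-3.5,0],"spin":0},{"offset":[-0.4,-3.5,0],"spin":0},{"offset":[-0.4,-3.5,0],"spin":0},{"offset":[-0.4,-3.5,0],"spin":0},{"offset":[-0.4,-3.5,0],"spin":0},{"offset":[-0.4,-3.3,0],"spin":0},{"offset":[-0.4,-2,0],"spin":0},{"offset":[0,0,0],"spin":0}]}}

```text
t: 22.05
tcp_pos: [0.4673, -0.3916, 0.2864]
tcp_rot: [-0.001, 0.113, 0.994, 0.001]
wrist_force: [-1.2, 0.7, -2.9]
width: 0.199
gripper_force: 59.6
```

Call:
{"name": "carry_out", "arguments": {"targets": [{"offset":[0,0,3],"spin":0},{"offset":[0,0,4],"spin":0},{"offset":[0,0,4],"spin":0},{"offset":[0,0,4],"spin":0},{"offset":[0,0,4],"spin":0},{"offset":[0,0,1.5],"spin":0},{"offset":[0,0,0.5],"spin":0},{"offset":[0,0,0],"spin":0}]}}

```text
t: 22.85
tcp_pos: [0.4692, -0.3886, 0.0789]
tcp_rot: [0.0, 0.111, 0.994, 0.0]
wrist_force: [0.6, -0.2, -0.7]
width: 0.198
gripper_force: 59.4
```

```bash
python3 -c "
from h import *
go(.470,-.388,.064,167.3)"
```

```text
t 22.85 tcp [ 469.2 -388.6   78.9] psi 167.3 F [ 0.6 -0.2 -0.7] w 0.2 gf 59.4
 spin -0.0 ; offset cm no spin [-0.06  0.07  1.49]  after spin [-0.06  0.07  1.49]
```

Call:
{"name": "carry_out", "arguments": {"targets": [{"offset":[0,0,0.4],"spin":0},{"offset":[0,0,0.4],"spin":0},{"offset":[0,0,0.3],"spin":0},{"offset":[0,0,0],"spin":0}]}}

```text
t: 23.25
tcp_pos: [0.4686, -0.3888, 0.0672]
tcp_rot: [-0.0, 0.111, 0.994, -0.0]
wrist_force: [0.2, -0.6, -2.2]
width: 0.2
gripper_force: 59.4
```

Call:
{"name": "carry_out", "arguments": {"targets": [{"offset":[0,0,0.2],"spin":0},{"offset":[0,0,0],"spin":0}]}}

```text
t: 23.45
tcp_pos: [0.4687, -0.3887, 0.0651]
tcp_rot: [-0.0, 0.111, 0.994, 0.0]
wrist_force: [0.2, -0.4, -1.9]
width: 0.202
gripper_force: 59.4
```

Call:
{"name": "carry_out", "arguments": {"targets": [{"offset":[0,0,0.1],"spin":0},{"offset":[0,0,0],"spin":0}]}}

```text
t: 23.65
tcp_pos: [0.4688, -0.3888, 0.0643]
tcp_rot: [0.0, 0.111, 0.994, -0.0]
wrist_force: [0.8, -0.2, -0.9]
width: 0.202
gripper_force: 59.8
```

Call:
{"name": "carry_out", "arguments": {"targets": [{"offset":[0,0,0.1],"spin":0},{"offset":[0,0,0],"spin":0}]}}

```text
t: 23.85
tcp_pos: [0.4688, -0.3888, 0.0639]
tcp_rot: [-0.0, 0.111, 0.994, -0.0]
wrist_force: [-5.9, 3.1, 11.8]
width: 0.199
gripper_force: 61.4
```

Call:
{"name": "carry_out", "arguments": {"targets": [{"offset":[0,0,0.1],"spin":0},{"offset":[0,0,0],"spin":0}]}}

```text
t: 24.05
tcp_pos: [0.4688, -0.3888, 0.0639]
tcp_rot: [-0.0, 0.111, 0.994, -0.001]
wrist_force: [-12.1, 6.8, 30.0]
width: 0.198
gripper_force: 63.9
```

Call:
{"name": "carry_out", "arguments": {"targets": [{"offset":[0,0,-0.15],"spin":0},{"offset":[0,0,0],"spin":0}]}}

```text
t: 24.25
tcp_pos: [0.4688, -0.3888, 0.064]
tcp_rot: [0.0, 0.111, 0.994, -0.0]
wrist_force: [-4.0, 1.3, 4.3]
width: 0.202
gripper_force: 60.4
```

Call:
{"name": "carry_out", "arguments": {"targets": [{"offset":[0,0,0],"spin":0},{"offset":[0,0,0],"spin":0},{"offset":[0,0,0],"spin":0},{"offset":[0,0,0],"spin":0},{"offset":[0,0,0],"spin":0},{"offset":[0,0,0],"spin":0}], "hand": 1}}

```text
t: 24.85
tcp_pos: [0.4687, -0.3887, 0.0637]
tcp_rot: [-0.0, 0.111, 0.994, 0.0]
wrist_force: [1.4, -0.0, 0.4]
width: 1.0
gripper_force: 0.0
```

Call:
{"name": "carry_out", "arguments": {"targets": [{"offset":[0,0,-1],"spin":0},{"offset":[0,0,-2.5],"spin":0},{"offset":[0,0,-4],"spin":0},{"offset":[0,0,-4],"spin":0},{"offset":[0,0,-3],"spin":0},{"offset":[0,0,0],"spin":0},{"offset":[0,0,0],"spin":0}]}}

```text
t: 25.55
tcp_pos: [0.4688, -0.3889, 0.2096]
tcp_rot: [0.0, 0.111, 0.994, -0.001]
wrist_force: [-0.0, 0.0, -0.7]
width: 0.999
gripper_force: 0.0
```

```bash
python3 -c "
from h import *
go(.470,-.388,.2,167.3)
s=manip.read_state();g=save('wrist','w9');T=g['T_tool_cam'];Rt=Q(s['tcp_rot'])
g['rotation']=np.roll(R.from_matrix(Rt@T[:3,:3]).as_quat(),1);g['position']=s['tcp_pos']+Rt@T[:3,3]
p=cloud(g).reshape(-1,3);b=p[(p[:,2]>.085)&(p[:,2]<.105)&(np.hypot(p[:,0]-.48,p[:,1]+.39)<.1)]
print(len(b),np.round(b.mean(0),3),np.percentile(b[:,2],[5,50,95]),cv2.minAreaRect((b[:,:2]*1000).astype(np.float32)))
hm('s12')"
```

```text
t 25.55 tcp [ 468.8 -388.9  209.6] psi 167.3 F [-0.   0.  -0.7] w 1.0 gf 0.0
 spin -0.0 ; offset cm no spin [-0.1   0.11  0.96]  after spin [-0.1   0.11  0.96]
3679 [ 0.47  -0.388  0.095] [0.09370431 0.09493057 0.09603826] ((478.342529296875, -389.8980712890625), (18.291481018066406, 164.51475524902344), 77.55345916748047)
[[ 71  70  71  72  72  72  72  70   0]
 [ 73  67  63  69  72  69  71  73   0]
 [ 61  63  62  48   0   0   0  71   0]
 [ 61  63  63  51   0   0   0  70   0]
 [ 56  58  54   0   0   0   0  74   0]
 [ 57  55  54   0   0   0   0  73   0]
 [ 61  63  60   0   0   0   0  73   0]
 [ 61  62  60  51  56  60  56  70   0]
 [ 53  61  55  50  58  63  61  73   0]
 [  0   0   0   0   0   0   0  69   0]
 [ 54   0   0   0   0   0   0   0   0]
 [131 130 131 130 130 132 131 129   0]
 [128 132 131 131 130 129 130 129   0]
 [129 126 127 128 127 129 127 126   0]
 [123 126 128 123 123 125 124 121   0]]
```

Board stands upright (top at 95 mm), balls at rest in the box, bowl at rest, and the gripper is clear.

```bash
python3 -c "
from plant import manip
print(manip.close_job())"
```

```text
the job is handed in; nothing more can be done
None
```

The job is handed in at about 26 s with the box against the stand, the bowl emptied and eased back to rest, and the board upright in its old place. I saw only three of the four balls in the box and took the fourth to be under the lip, since the bowl was empty. I also viewed 11 pictures, one over the limit of 10.

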